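Clamp the well plate and poise the pin stamp over it

ROBOT

A 6-joint arm with a two-finger parallel gripper is mounted at the origin on the work surface. World frame = base frame: x ahead of the robot, y to its left, z up, the work surface at z = 0. Lengths are in mm, angles in rad, forces in N, time in s.
With the tool pointing down it reaches from about 275 to 825 mm from the base axis. Payload 5.2 kg.
Tool frame: the origin (TCP) lies at the very end of the fingers, on their centre line; the grasp point (between the pads) lies 19 mm behind it; z points along the fingers, y is the direction in which the jaws open and shut (so a half turn about z gives the same grasp; the last joint's range is limited). The gripper opens to 93 mm and grips with 3 to 60 N. Pads are 15 mm wide; open, the fingers measure 128 mm over their backs; the gripper's body (75 mm by 188 mm) begins 65 mm behind the grasp point.
Start: joints at [-1.414, 0.259, 1.535, -0, 1.348, -0.203], TCP at [193.669, -514.779, 190.153] pointing down, gripper open.
Joint ranges: [-3.14, 3.14], [-0.91, 2.08], [0.19, 2.58], [-1.22, 4.36], [0.22, 2.71], [-3.12, 3.12]. Speed limits (rad/s): [2.57, 2.57, 3.14, 3.14, 3.14, 3.14].

INTERFACE

Orientations are given as [roll, pitch, yaw] about the fixed x, y, z axes, in that order (R = Rz(yaw) Ry(pitch) Rx(roll)).
In Python, from bench import robot gives the robot as it stands. The module is installed in compiled form; this text tells all that it offers. Calls block until the motion is done:
- robot.move_ptp(position, orientation): joint-space move of the TCP to a pose.
- robot.move_linear(position, ori=None, speed=150, f_stop=None): straight line of the TCP; ori=None keeps the orientation; speed is the mean speed in mm/s. With f_stop (N) it stops when the force on the tool has changed by that much, and returns True; else False.
- robot.move_j(angles): joint-space move.
- robot.move_gripper(opening): opening from 0.0 (shut) to 1.0 (fully open); the grip force is fixed at half the most; returns when the fingers have stopped.
- robot.sleep(seconds).
- robot.inverse_kinematics(position, orientation): joint angles nearest the present ones, or None.
- robot.get_image(name): name is "scene" or "top"; returns a dict with "img" (480x640x3 uint8, blue, green, red), "fovy" (degrees; the focal length in pixels is half the picture's height over the tangent of half this angle, whatever the lens; pixels are square), "cx", "cy" (the principal point, pixels), "eye" and "orientation" of the camera in the world. Camera axes: x right, y down, z forward; pixel columns grow to the right and rows downward; lengths in mm; the calibration is good to about 2 mm. A picture is of the moment at which its call begins. There is no depth.
A pose or a line that the arm cannot do raises robot.MotionError and nothing moves.
- robot.hand_in(): hands the job in, once; it reports no verdict.
Readings, each from a call of its own:
- robot.current_t(): time.
- robot.current_qpos(): joint angles.
- robot.current_joint_vel(): joint speeds.
- robot.current_joint_efforts(): joint torques, N m.
- robot.current_tcp_pos(): TCP position.
- robot.current_eef_rot(): TCP orientation.
- robot.current_contact_force(): force on the tool from outside, world axes, zero at the start.
- robot.current_ft_torque(): the same for the moment, N m.
- robot.current_gripper_width(): opening from 0.0 (shut) to 1.0 (fully open).
Only numpy, scipy, OpenCV 4.12 (cv2) and the standard library are available. Lean on these libraries where they do the work, as an engineer would, in place of code of your own. Each camera call takes 0.05 s, during which the arm holds its last target. There are 200 camera calls.

TASK

The well plate is already in its nest: first swing the hinged metal hold-down frame down flat onto it. Then take the 24-pin stamp by its orange handle out of its grey stand, lift it with its pins clear above the tops of the beakers, and bring it over the plate; finish while holding it there still and level, each pin over the middle of its own well and the pin tips about a centimetre above the plate's top, so that the pins can be checked before dipping. The pins are sterile: the stamp must never touch the plate, its nest or the frame; do not shove or tip any beaker, and do not put the stamp down or let go.

Things in the scene. Friction and masses are not known exactly. Their poses are not given: they have to be found in the camera images.
- nest: Fixed white plate nest, base 130 (x) x 160 (y) x 18 mm high, with 10 mm high aluminium lips round the seated plate and two dark hinge posts, 50 mm high, at its +x side. Origin: centre of its underside, on the table; z up, x from its front towards the hinge. It carries the hold-down frame. It stands left or right of the beakers, turned up to about 20 degrees.
- clamp (a joint): Hinge of the hold-down frame, rad: 0 = shut, flat over the plate; grows as it opens upward (stop at 1.5); starts at 0.9 to 1.3. Friction (about 0.09 N m) keeps it wherever it is left; frame mass 0.12 kg. Shut, the frame lies level, 44 to 50 mm above the table, its top 7 mm above the plate's top.
- clamp_hinge (a point): Middle of the frame's hinge axis, which runs along nest y: at (56, 0, 47) mm in the nest's frame. The aluminium frame, 6 mm thick and centred on the axis in its thickness, is 140 mm along nest y and reaches 112 mm from the axis (towards nest -x when shut); its window, 76 (x) x 114 (y) mm, leaves the wells open.
- clamp_tab (a point): On the blue tab of the hold-down frame, mid-thickness, 134 mm from the hinge axis. The tab is 36 mm wide, 6 mm thick, from 112 to 144 mm from the axis, and sticks out on the nest's -x side when shut. It moves with the frame; shut, this point is 47 mm above the table.
- plate: White loose 24-well plate, 86 (x) x 127.6 (y) x 25 mm high, seated in the nest (underside 18 mm, top 43 mm above the table), axes along the nest's. 4 x 6 square wells, 16 mm wide, at 18 mm pitch (4 along x, 6 along y), centred on the plate. Origin: centre of its underside. Already in place: leave it seated.
- wells (a point): Centre of the plate's top face, level with the well rims; axes as the plate's. The target for the stamp is above this point.
- stamp: Loose 24-pin stamp, 0.18 to 0.33 kg. Origin: centre of the pin-tip plane, its lowest points; z up. Pins (4 along x, 6 along y, 18 mm pitch, 4 mm thick) z = 0 to 20 mm; base plate 78 (x) x 114 (y), z = 20 to 28; orange handle, centred, 50 (x) x 24 (y), z = 28 to 74: grip across the 24. Starts on the stand, axes as the stand's, origin 20 mm above the table. May end half a turn round.
- dock: Fixed grey open-topped stand, 78 x 114 x 40 mm (foot 100 x 136 mm) on which the stamp rests with its pins hanging inside, 4 mm free on each side. Origin: centre of its underside. On the other side of the beakers from the nest, turned up to about 20 degrees.
- beaker0: Loose empty glass beaker, 56 mm wide, 95 mm tall, 0.11 kg, origin at the centre of its underside. The four beakers stand in a row running away from the robot between the stand and the nest, in any order.
- beaker1: Loose empty glass beaker, 52 mm wide, 85 mm tall; else as beaker0.
- beaker2: Loose empty glass beaker, 56 mm wide, 95 mm tall; else as beaker0.
- beaker3: Loose empty glass beaker, 50 mm wide, 80 mm tall; else as beaker0.
Mind the look-alikes: they are no part of the job. Leave any red look-alike of the beaker3 alone.

How it is judged (in metres and radians):
On the way, in this order (a step that is already met when the one before it is completed fails the run):
1. the hold-down frame is shut flat on the plate while the stamp is still in its stand (value of joint clamp below 0.06 rad and distance between stamp and dock below 0.035 m), for 0.2 s.
2. the stamp is lifted in the gripper with its pin tips above the beaker tops (height (world z) of stamp above 0.1 m and contact force between the fingers and stamp above 0.5 N), for 0.1 s.
At the end, for the whole second after the job is handed in: Frame shut (under 0.06 rad), plate seated (5 mm); stamp gripped and still, pin tips 5 to 17 mm above the plate top, centred within 6 mm, turned within 0.08 rad (either way round), tilted under 0.08 rad, touching neither plate, nest nor frame; beakers upright (value of joint clamp below 0.06 rad and horizontal distance between stamp and wells below 0.006 m and z of stamp in the frame of wells between 0.005 and 0.017 m and angle between the x axis of stamp and the x axis of wells, either way round below 0.08 rad and angle between stamp's own z axis and vertical below 0.08 rad and contact force between the fingers and stamp above 0.5 N and contact force between stamp and plate below 0.1 N and contact force between stamp and nest below 0.1 N and linear speed of stamp below 0.02 m/s and horizontal distance between plate and nest below 0.005 m and z of plate in the frame of nest below 0.022 m and angle between each of beaker0, beaker1, beaker2, beaker3's own z axis and vertical below 0.15 rad); the arm keeps its last pose, push and grip.
It fails at once if a beaker is shoved more than 25 mm or tipped (distance of any of beaker0, beaker1, beaker2, beaker3 from where it was at the start of the episode above 0.025 m or angle between any of beaker0, beaker1, beaker2, beaker3's own z axis and vertical above 0.35 rad).
It fails at once if the stamp touches the plate, the nest or the frame (contact force between stamp and plate above 0.3 N or contact force between stamp and nest above 0.3 N).
It also fails if it takes over 61 s, if anything falls off the work surface, if the arm or the gripper's body presses on something with over 40 N, if the wrist force passes 120 N, or if a joint passes its speed limit or range.

## Working session

There is one attempt and no reset: what is moved stays moved. The work goes in short steps, each a Python script; the robot and the scene stay as the last script left them, time stands still between calls to the robot, and variables do not carry over. Pictures are saved under pics/ and viewed, about 8 in all and at most 12, crops included, and the job is handed in when it is done.

```bash
mkdir -p pics; cat > h.py <<'E'
import numpy as np, cv2
from bench import robot
from scipy.spatial.transform import Rotation as R
def cam(n):
    d=robot.get_image(n); d['f']=240/np.tan(np.radians(d['fovy'])/2)
    o=np.array(d['orientation']); d['R']=o if o.shape==(3,3) else R.from_euler('xyz',o).as_matrix()
    d['eye']=np.array(d['eye'],float); return d
def ray(d,u,v):
    r=d['R']@np.array([(u-d['cx'])/d['f'],(v-d['cy'])/d['f'],1]); return r/np.linalg.norm(r)
def onz(d,u,v,z):
    r=ray(d,u,v); return d['eye']+r*(z-d['eye'][2])/r[2]
def proj(d,p):
    c=d['R'].T@(np.array(p,float)-d['eye']); return np.array([d['cx']+d['f']*c[0]/c[2],d['cy']+d['f']*c[1]/c[2]])
E
python3 - <<'E'
from h import *
for n in('scene','top'):
    d=cam(n); cv2.imwrite(f'pics/{n}0.png',d['img']); print(n,d['fovy'],d['cx'],d['cy'],d['eye'],d['orientation'],'\n',d['R'])
E
```

```text
scene 55.65667743319819 316.5378868638017 238.3986424109351 [ 895.73369318 -481.92943086  476.76107399] [-2.14609447 -0.01774619  0.71606889] 
 [[ 0.75427324  0.36838251 -0.54347604]
 [ 0.65632079 -0.40067999  0.63929536]
 [ 0.01774525 -0.83889801 -0.54399929]]
top 56.71830851066952 321.2452784471149 235.87787827909287 [422.44797755 -14.82381442 830.51775205] [-3.03736169  0.00826288 -1.58049668] 
 [[-0.00969987 -0.99451774  0.10411715]
 [-0.99991882  0.0105072   0.00720833]
 [-0.00826279 -0.10403878 -0.99453892]]
```

View pics/scene0.png

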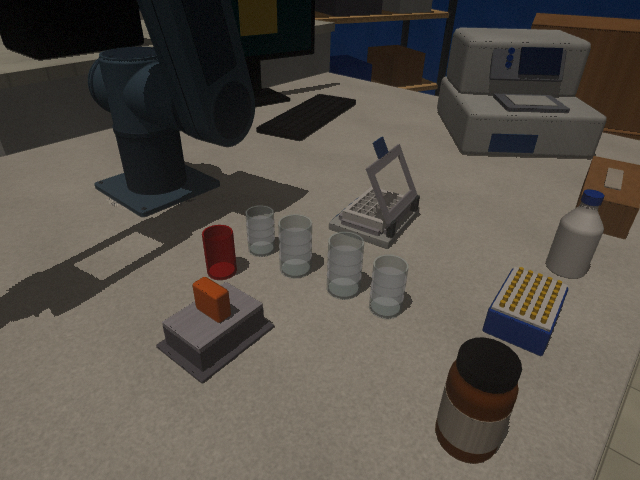

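View pics/top0.png

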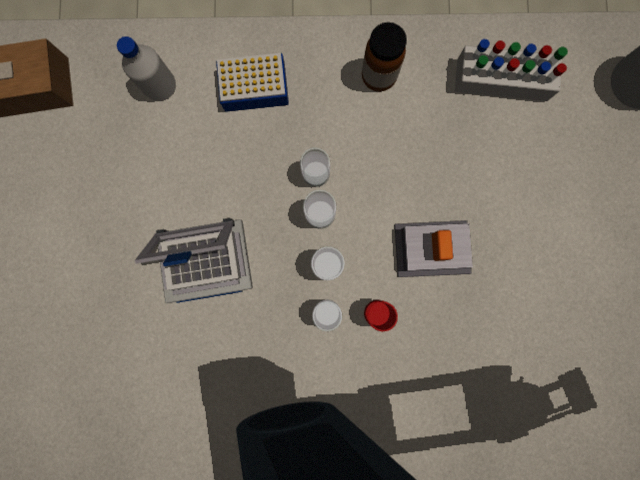

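```bash
python3 - <<'E'
import cv2,numpy as np
t=cv2.imread('pics/top0.png');s=cv2.imread('pics/scene0.png')
a=cv2.resize(t[205:310,130:260],None,fx=3,fy=3,interpolation=cv2.INTER_CUBIC)
b=cv2.resize(t[205:310,385:485],None,fx=4,fy=3,interpolation=cv2.INTER_CUBIC)
o=np.hstack([a,b]); 
o2=cv2.resize(s[130:250,325:425],None,fx=4,fy=2.2,interpolation=cv2.INTER_CUBIC)
o3=cv2.resize(s[270:380,150:280],None,fx=3,fy=264/110,interpolation=cv2.INTER_CUBIC)
h=np.hstack([o3,o2]);h=h[:, :o.shape[1]]; 
if h.shape[1]<o.shape[1]:h=np.pad(h,((0,0),(0,o.shape[1]-h.shape[1]),(0,0)))
o=np.vstack([o,h]);o=np.clip(o*1.8,0,255).astype('uint8');print(o.shape);cv2.imwrite('pics/c1.png',o)
E
```

```text
(579, 790, 3)
```

View pics/c1.png

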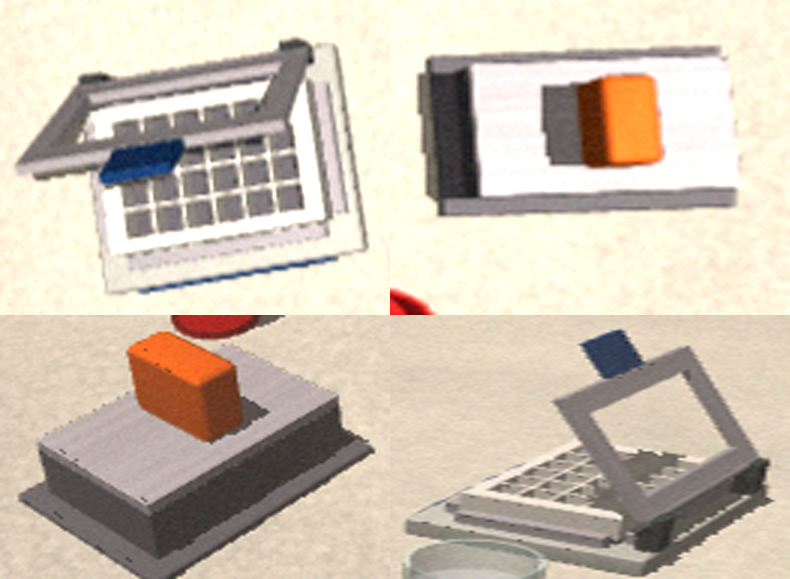

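```bash
python3 - <<'E'
from h import *
d=cam('top'); im=d['img']; hsv=cv2.cvtColor(im,cv2.COLOR_BGR2HSV)
s=cam('scene')
# stamp
m=((hsv[...,2]>120)&(hsv[...,1]<45)).astype('uint8'); 
print('stamp rim px', im[250,415],im[250,460],im[246,445], 'bg',im[290,440],'well',im[275,187],'grid',im[270,192])
hm=((hsv[...,0]<16)&(hsv[...,1]>150)).astype('uint8'); hm[:200]=0;hm[300:]=0;hm[:,:420]=0;hm[:,480:]=0
for vt in (90,150,190):
    q=hm*(hsv[...,2]>vt).astype('uint8'); c=max(cv2.findContours(q,0,1)[0],key=cv2.contourArea)
    r=cv2.minAreaRect(c); b=np.array([onz(d,*p,94)[:2] for p in cv2.boxPoints(r)]); print('handle',vt,r,b.mean(0).round(1),np.linalg.norm(np.diff(b,axis=0),axis=1).round(1),'ang',np.degrees(np.arctan2(*(b[1]-b[0])[::-1])),np.degrees(np.arctan2(*(b[2]-b[1])[::-1])))
pts=np.array([(405,226.7),(469.2,224),(471.75,268.3),(408.25,270.7)])
w=np.array([onz(d,*p,48)[:2] for p in pts]);print(w.round(1),w.mean(0),np.linalg.norm(w-np.roll(w,-1,0),axis=1))
# wells
g=cv2.cvtColor(im,cv2.COLOR_BGR2GRAY); 
k=cv2.resize(g[235:300,160:245],None,fx=4,fy=4,interpolation=cv2.INTER_CUBIC)
t=(k<np.percentile(k,99)*0.68).astype('uint8')
n,l,st,c=cv2.connectedComponentsWithStats(t,connectivity=4)
for i in range(1,n):
    if 150<st[i][4]<1500:
        u=160+(c[i][0]+.5)/4-.5;v=235+(c[i][1]+.5)/4-.5
        print('cell',round(u,2),round(v,2),st[i][2:5],onz(d,u,v,43)[:2].round(1))
# blue tab
for dd,nm in((d,'top'),(s,'scene')):
    h=cv2.cvtColor(dd['img'],cv2.COLOR_BGR2HSV)
    q=cv2.inRange(h,(100,120,30),(130,255,255)); n,l,st,c=cv2.connectedComponentsWithStats(q)
    print(nm,[(st[i].tolist(),c[i].round(1).tolist()) for i in range(1,n) if st[i][4]>20])
E
```

```text
stamp rim px [137 137 147] [140 142 150] [ 27  87 177] bg [122 138 148] well [68 65 69] grid [84 92 94]
handle 90 ((444.77349853515625, 244.55587768554688), (29.298065185546875, 13.11510181427002), 85.60128784179688) [ 483.  -214.2] [21.8 48.7 21.7] ang -86.18241216371257 -177.91597905544032
handle 150 ((445.52642822265625, 244.34408569335938), (27.457345962524414, 11.581171989440918), 85.60128784179688) [ 483.3 -215.5] [19.3 45.6 19.1] ang -86.18237061950315 -177.9159724791916Traceback (most recent call last):
  File "<stdin>", line 9, in <module>
ValueError: max() iterable argument is empty
```

```bash
python3 - <<'E'
from h import *
d=cam('top'); im=d['img']; s=cam('scene')
pts=np.array([(405,226.7),(469.2,224),(471.75,268.3),(408.25,270.7)])
w=np.array([onz(d,*p,48)[:2] for p in pts]);print(w.round(1),w.mean(0),np.linalg.norm(w-np.roll(w,-1,0),axis=1))
g=cv2.cvtColor(im,cv2.COLOR_BGR2GRAY)
# stamp plate edges, subpixel: gradient profiles
print('row250',g[250,400:412],g[250,464:478]);print('col425',g[220:232,425],g[264:278,425])
k=cv2.resize(g[235:300,160:245],None,fx=4,fy=4,interpolation=cv2.INTER_CUBIC)
t=cv2.adaptiveThreshold(k,1,cv2.ADAPTIVE_THRESH_MEAN_C,cv2.THRESH_BINARY_INV,51,4)
n,l,st,c=cv2.connectedComponentsWithStats(t,connectivity=4)
for i in range(1,n):
    if 250<st[i][4]<2500:
        u=160+(c[i][0]+.5)/4-.5;v=235+(c[i][1]+.5)/4-.5
        print('cell',round(u,2),round(v,2),st[i][2:5],onz(d,u,v,43)[:2].round(1))
for dd,nm in((d,'top'),(s,'scene')):
    h=cv2.cvtColor(dd['img'],cv2.COLOR_BGR2HSV)
    q=cv2.inRange(h,(100,120,30),(130,255,255)); n,l,st,c=cv2.connectedComponentsWithStats(q)
    print(nm,[(st[i].tolist(),c[i].round(1).tolist()) for i in range(1,n) if 20<st[i][4]<3000])
for p in [(315,160),(320,202),(328,256),(327,309)]: print('beaker',onz(d,*p,88).round(0))
E
```

```text
[[ 519.1 -157.6]
 [ 522.7 -271.2]
 [ 444.5 -272.2]
 [ 441.4 -161. ]] [ 481.94460275 -215.49586154] [113.62912982  78.24686267 111.19674858  77.80987034]
row250 [ 29  30  25  19  19  25  77 149 140 139 141 144] [149 145 146 143 146 146 141 134 136 137 139 139 137 133]
col425 [142 142 100  73  77 103 131 139 140 142 141 145] [148 148 146 146 148  96  67  78  81  81  81  78 121 140]
cell 175.96 237.32 [ 160   30 1535] [505.  250.3]
cell 241.59 252.35 [ 25 149 915] [477.  132.7]
cell 181.79 245.55 [ 35  24 669] [490.2 239.5]
cell 225.2 260.29 [  35   37 1056] [463.1 161.7]
cell 214.83 262.19 [ 34  33 957] [460.  180.1]
cell 204.71 263.9 [ 35  35 975] [457.1 198. ]
cell 194.92 265.63 [ 33  34 957] [454.2 215.3]
cell 226.58 270.61 [  38   40 1176] [444.9 159. ]
cell 216.29 272.41 [  38   37 1104] [441.9 177.2]
cell 206.23 274.21 [  37   37 1095] [438.9 195. ]
cell 196.16 276.02 [  37   36 1101] [435.9 212.8]
cell 186.12 277.7 [  37   37 1097] [433.1 230.5]
cell 175.58 279.37 [  40   40 1204] [430.3 249.1]
top [([117, 37, 21, 21, 322], [127.0, 46.7]), ([479, 39, 10, 13, 87], [483.4, 44.6]), ([524, 44, 12, 12, 89], [530.0, 49.1]), ([220, 54, 68, 57, 707], [257.1, 100.1]), ([492, 57, 12, 12, 96], [497.8, 62.0]), ([538, 62, 13, 12, 94], [544.5, 66.7]), ([163, 252, 28, 14, 245], [176.7, 258.5])]
scene [([432, 0, 18, 11, 164], [440.4, 4.4]), ([407, 18, 40, 64, 1566], [427.7, 42.9]), ([330, 21, 73, 60, 2797], [360.0, 45.2]), ([508, 47, 7, 7, 32], [511.2, 50.2]), ([524, 50, 12, 9, 38], [528.8, 54.3]), ([507, 55, 6, 6, 30], [509.4, 57.4]), ([505, 62, 7, 6, 30], [508.1, 64.2]), ([422, 90, 13, 4, 35], [429.6, 91.5]), ([583, 190, 21, 16, 239], [592.7, 197.0]), ([484, 288, 84, 67, 1648], [518.3, 330.6])]
beaker [631.  -0.  88.]
beaker [558.  -8.  88.]
beaker [466. -20.  88.]
beaker [379. -18.  88.]
```

```bash
cat >> h.py <<'E'
W=np.array([464.3,208.1]); YN=0.162
X=np.array([np.cos(YN),np.sin(YN)])
def nest(x,z): return [*(W+X*x),z]
E
python3 - <<'E'
from h import *
d=cam('top')
r=ray(d,176.7,258.5); e=d['eye']
# circle of 128 about hinge in plane y=0
n=np.array([-X[1],X[0],0]); H=np.array(nest(56,47))
t=n@(H-e)/(n@r); p=e+t*r-H; print('tab',p,np.hypot(p[:2]@X,p[2]),'theta',np.arctan2(p[2],-(p[:2]@X)), p[:2]@X)
for th in np.arange(.8,1.4,.1):
    print(th.round(1),proj(d,H+128*np.array([*(-X*np.cos(th)),np.sin(th)])).round(1))
print(robot.current_t(),robot.current_eef_rot(),robot.current_gripper_width())
o=[np.pi,0,YN]
for q in [(6,230),(6,175),(-76,52)]: print(robot.inverse_kinematics(nest(*q),o))
print(robot.inverse_kinematics([482.5,-215,55],[np.pi,0,.033]),robot.inverse_kinematics(nest(0,89),o))
E
```

```text
tab [-59.27079272  -9.6867568  117.56515299] 132.0167615318046 theta 1.0985133076353655 -60.05714051566977
0.8 [184.8 277.9]
0.9 [182.2 271.6]
1.0 [179.7 264.7]
1.1 [177.3 257.3]
1.2 [175.1 249.5]
1.3 [173.1 241.3]
0.35 [-3.14122167e+00 -8.36826443e-05  3.59793560e-01] 1.0022720487646364
[ 2.01356806e-01  1.69933346e-01  1.55056164e+00 -4.44089210e-16
  1.42109767e+00  1.61015313e+00]
[ 2.01356806e-01  2.06093045e-01  1.64184922e+00 -4.44089210e-16
  1.29365039e+00  1.61015313e+00]
[ 2.09019963e-01  2.08289659e-01  1.98486493e+00 -4.44089210e-16
  9.48438069e-01  1.61781629e+00]
[-6.30510286e-01  3.51726013e-01  1.76633621e+00 -4.44089210e-16
  1.02353043e+00  9.07286040e-01] [ 2.01832231e-01  2.79278629e-01  1.77428804e+00 -4.44089210e-16
  1.08802598e+00  1.61062856e+00]
```

```bash
python3 - <<'E'
from h import *
o=[np.pi,0,YN]
robot.move_gripper(0.0)
robot.move_ptp(nest(30,230),o)
robot.move_linear(nest(30,162),speed=150,f_stop=6)
for th in np.arange(1.15,0.03,-.14):
    p=np.array([56-130*np.cos(th)+3*np.sin(th)+7.5, 47+130*np.sin(th)+3*np.cos(th)])
    if robot.move_linear(nest(*p),speed=90,f_stop=12): print('stop',th)
print(robot.current_tcp_pos(),robot.current_contact_force())
p0=robot.current_tcp_pos()
hit=robot.move_linear(nest(-68,47),speed=30,f_stop=8)
print(hit,robot.current_tcp_pos(),robot.current_contact_force())
robot.sleep(.3)
robot.move_linear(nest(-68,150))
d=cam('top');s=cam('scene');print(robot.current_t())
robot.move_ptp([482.5,-215,170],[np.pi,0,.033])
s2=cam('scene');d2=cam('top')
cv2.imwrite('pics/t1.png',d2['img']);cv2.imwrite('pics/s1.png',s2['img'])
a=cv2.resize(s2['img'][150:270,310:450],None,fx=4,fy=4,interpolation=cv2.INTER_CUBIC)[:,:400]
b=cv2.resize(d2['img'][200:320,130:260],None,fx=3,fy=4,interpolation=cv2.INTER_CUBIC)
cv2.imwrite('pics/c2.png',np.clip(np.hstack([b,a])*1.6,0,255).astype('uint8'))
E
```

```text
stop 0.7299999999999995
stop 0.5899999999999994
stop 0.4499999999999993
stop 0.30999999999999917
stop 0.16999999999999904
[425.49007554 201.72301199 133.82434722] [-3.60286844 -0.2604675   4.72827541]
True [423.30563637 201.32428582 132.32730378] [-2.57592366 -1.20955033  4.01438901]
8.5583
```

View pics/c2.png

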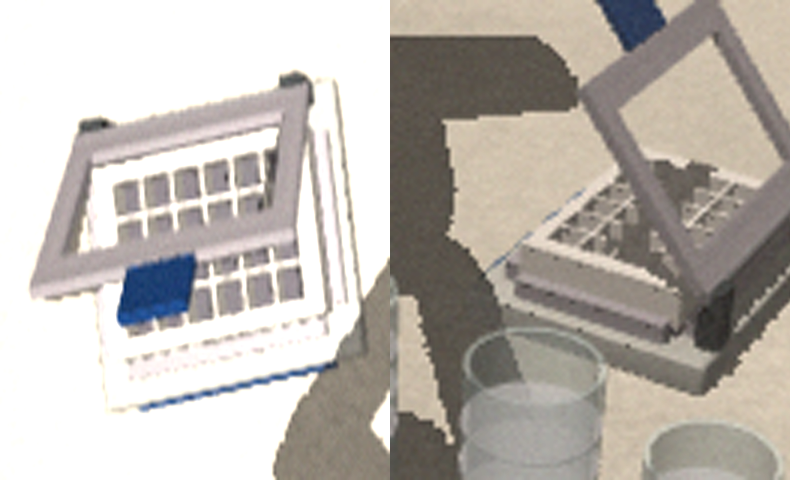

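View pics/s1.png

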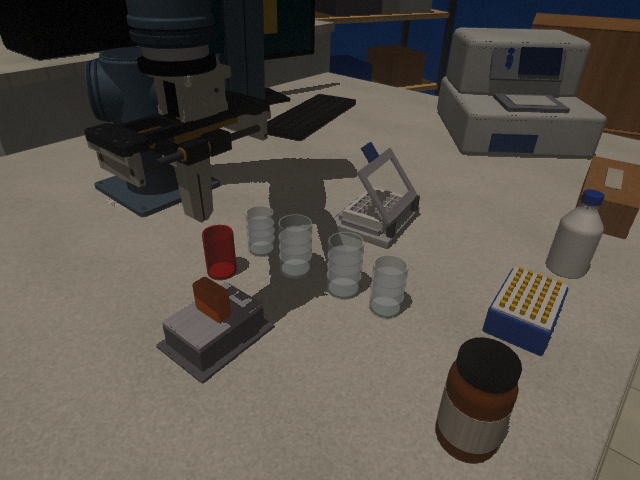

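```bash
python3 - <<'E'
from h import *
o=[np.pi,0,YN]
print('free',robot.current_contact_force())
robot.move_ptp(nest(-40,200),o); robot.sleep(.2); print('free',robot.current_contact_force())
for x,z in [(-40,140),(-41,125),(-43,110),(-46,95),(-50,80),(-56,66),(-62,56),(-66,47)]:
    h=robot.move_linear(nest(x,z),speed=60,f_stop=20)
    print(x,z,h,np.round(robot.current_tcp_pos(),1),np.round(robot.current_contact_force(),1))
    if h: break
robot.sleep(.3);print(robot.current_t())
s2=cam('scene');d2=cam('top')
a=cv2.resize(s2['img'][120:240,310:450],None,fx=4,fy=4,interpolation=cv2.INTER_CUBIC)[:,:400]
b=cv2.resize(d2['img'][200:320,130:260],None,fx=3,fy=4,interpolation=cv2.INTER_CUBIC)
cv2.imwrite('pics/c3.png',np.clip(np.hstack([b,a])*1.6,0,255).astype('uint8'))
E
```

```text
free [-0.0046447  -0.15934494  0.51158201]
free [ 1.12897611 -0.06615369 -0.52085725]
-40 140 False [425.2 201.7 140.4] [ 0.  -0.3 -0.4]
-41 125 True [420.7 201.1 127.6] [-1.5 -0.2  1. ]
13.6917
```

View pics/c3.png

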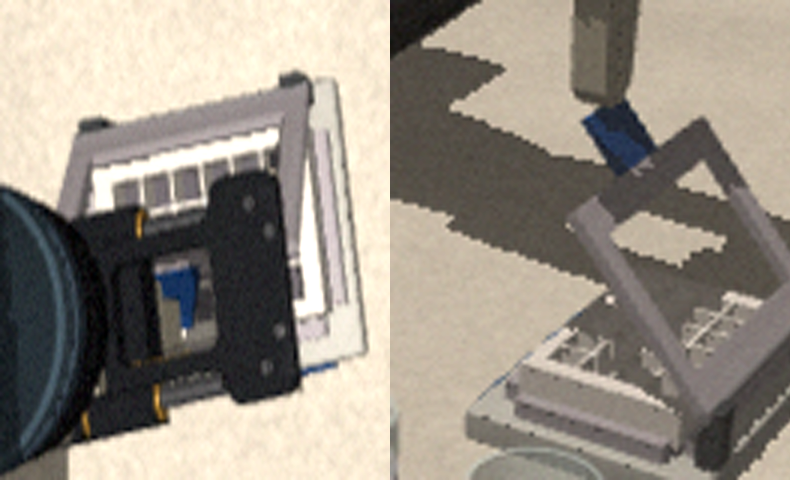

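```bash
python3 - <<'E'
from h import *
o=[np.pi,0,YN]
robot.move_linear(nest(-40,150)); robot.move_linear(nest(-26,150))
pts=[(-26,125)]+[(56-112*np.cos(t)+3*np.sin(t)+7.5,47+112*np.sin(t)+3*np.cos(t)) for t in np.arange(.68,.0,-.085)]+[(-50,48)]
for x,z in pts:
    h=robot.move_linear(nest(x,z),speed=45,f_stop=25)
    print(round(x),round(z),h,np.round(robot.current_tcp_pos(),1),np.round(robot.current_contact_force(),1))
robot.sleep(.2);print(robot.current_t())
s2=cam('scene');d2=cam('top')
a=cv2.resize(s2['img'][120:240,310:450],None,fx=4,fy=4,interpolation=cv2.INTER_CUBIC)[:,:400]
b=cv2.resize(d2['img'][200:320,130:260],None,fx=3,fy=4,interpolation=cv2.INTER_CUBIC)
cv2.imwrite('pics/c4.png',np.clip(np.hstack([b,a])*1.6,0,255).astype('uint8'))
E
```

```text
-26 125 False [438.7 204.  125. ] [ 0.6 -0.3 -0.4]
-22 120 False [443.  204.6 119.6] [ 0.1  0.4 -0.2]
-28 112 False [436.5 203.6 112. ] [ 0.7 -0.4 -0.2]
-33 104 False [431.5 202.7 104. ] [ 0.4 -0.4  0.4]
-37 96 False [427.  202.   95.6] [-0.2 -0.  -0.6]
-41 87 False [423.3 201.4  86.8] [-0.1  0.6  0.1]
-44 78 False [420.3 200.9  77.8] [-0.2  0.2  0.4]
-46 69 False [418.1 200.5  68.5] [ 0.5  0.9 -0.1]
-48 59 False [416.7 200.3  59.1] [-0.1 -0.1 -0.2]
-50 48 False [414.6 200.   47.6] [0.2 0.5 0.2]
18.4583
```

View pics/c4.png

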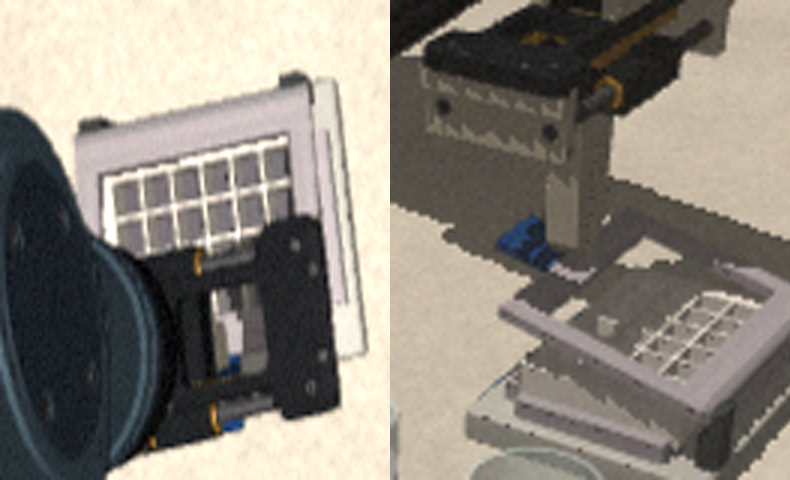

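```bash
python3 - <<'E'
from h import *
s=cam('scene');Y=np.array([-X[1],X[0]])
print(robot.current_tcp_pos(),'tip px',proj(s,robot.current_tcp_pos()))
for th in (0,.1,.2,.3,.4):
    c=lambda L,y:proj(s,[*(W+X*(56-L*np.cos(th))+Y*y),47+L*np.sin(th)]).round(1)
    print(th,'corner',c(112,-70),'far',c(112,70),'tab',c(144,-18),c(144,18))
E
```

```text
[415.1231763  200.07650321  48.14686014] tip px [354.40939447 194.05019747]
0 corner [334.8 207.6] far [366.9 181.3] tab [333.8 193.2] [342.3 186.6]
0.1 corner [335.2 202.6] far [367.6 176.7] tab [334.4 186.9] [343.  180.5]
0.2 corner [336.2 197.8] far [368.7 172.2] tab [335.6 180.9] [344.2 174.5]
0.3 corner [337.7 193.1] far [370.3 167.8] tab [337.4 175. ] [346.1 168.8]
0.4 corner [339.7 188.6] far [372.3 163.6] tab [339.9 169.3] [348.6 163.2]
```

```bash
python3 - <<'E'
from h import *
s=cam('scene')
a=cv2.resize(s['img'][160:220,325:400],None,fx=10,fy=10,interpolation=cv2.INTER_CUBIC)
cv2.imwrite('pics/c5.png',np.clip(a*2.2,0,255).astype('uint8'))
print(robot.current_gripper_width(),robot.current_contact_force(),robot.current_joint_efforts())
E
```

```text
0.0013482637631912371 [ 0.79480596 -0.23776045  0.13682677] [-2.34966334e-03 -3.72638190e+01 -2.22161311e+01  9.58016783e-03
 -7.79114314e-02  5.06456956e-06]
```

View pics/c5.png

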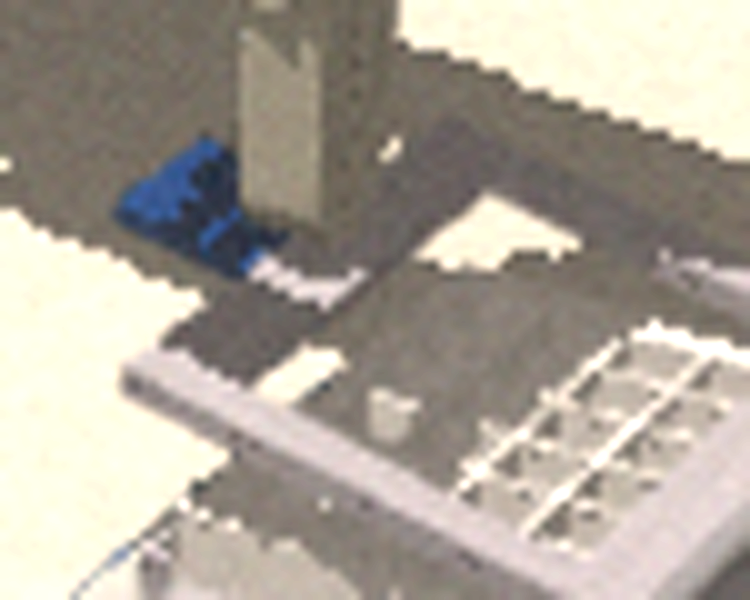

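```bash
python3 - <<'E'
from h import *
s=cam('scene')
print('s1 expected tip',proj(s,[482.5,-215,170]), proj(s,[482.5,-215,190]))
print('c3 expected',proj(s,[420.7,201.1,127.6]),'crop',(proj(s,[420.7,201.1,127.6])-[310,120])*4+[390,0])
E
```

```text
s1 expected tip [201.72830597 236.91030161] [199.75495054 223.04236887]
c3 expected [359.59246176 158.35864609] crop [588.36984705 153.43458437]
```

```bash
python3 - <<'E'
from h import *
s=cam('scene');d=cam('top');Y=np.array([-X[1],X[0]])
h=cv2.cvtColor(s['img'],cv2.COLOR_BGR2HSV)
q=((h[...,0]<14)&(h[...,1]>190)).astype('uint8');q[:270]=0;q[330:]=0;q[:,:185]=0;q[:,240:]=0
c=cv2.moments(q);print('handle centroid scene',c['m10']/c['m00'],c['m01']/c['m00'],q.sum(),cv2.boundingRect(q),'expected mid',proj(s,[482.5,-215,71]),proj(s,[482.5,-215,94]))
xs=np.array([cv2.projectPoints if 0 else proj(s,[482.5+a*25,-215+b*12,z]) for a in(-1,1) for b in(-1,1) for z in(48,94)]);print('exp box',xs.min(0),xs.max(0))
# nest base corners z=0/18 and plate corners z=43
for x,y,z in [(-65,-80,18),(65,-80,18),(65,-80,0),(-43,-63.8,43)]: print('nest',x,y,z,proj(s,[*(W+X*x+Y*y),z]).round(1),'top',proj(d,[*(W+X*x+Y*y),z]).round(1))
for th in (0,.2):
  print(th,'top far/near corner',[proj(d,[*(W+X*(56-112*np.cos(th))+Y*y),47+112*np.sin(th)]).round(1) for y in(-70,70)],'tip',proj(d,robot.current_tcp_pos()).round(1))
E
```

```text
handle centroid scene 210.11704545454546 291.87386363636364 880 (193, 270, 41, 52) expected mid [210.46981569 298.34204719] [208.57809891 285.04783742]
exp box [189.68054791 273.25848515] [230.81851836 324.14822582]
nest -65 -80 18 [327.7 221.3] top [251.5 288.3]
nest 65 -80 18 [388.3 241.2] top [240.7 218.5]
nest 65 -80 0 [387.3 249.3] top [242.5 219.9]
nest -43 -63.8 43 [342.1 209.9] top [238.2 277.7]
0 top far/near corner [array([242.4, 284.4]), array([163.5, 298.1])] tip [202.3 287.8]
0.2 top far/near corner [array([239.8, 283.2]), array([158.6, 297.3])] tip [202.3 287.8]
```

```bash
python3 - <<'E'
from h import *
h=robot.move_linear(nest(-55,15),speed=30,f_stop=10)
print(h,np.round(robot.current_tcp_pos(),1),np.round(robot.current_contact_force(),1))
h=robot.move_linear(nest(-55,robot.current_tcp_pos()[2]-3),speed=20,f_stop=12)
robot.sleep(.25)
print(h,np.round(robot.current_tcp_pos(),1),np.round(robot.current_contact_force(),1),robot.current_t())
robot.move_linear(nest(-55,150))
robot.move_gripper(.6)
robot.move_ptp([482.5,-215,150],[np.pi,0,.033])
s=cam('scene');d=cam('top');print(robot.current_t(),'exp tips',proj(s,robot.current_tcp_pos()),robot.current_gripper_width())
a=cv2.resize(s['img'][150:350,140:440],None,fx=2.6,fy=2.6,interpolation=cv2.INTER_CUBIC)
cv2.imwrite('pics/c6.png',np.clip(a*1.6,0,255).astype('uint8'));cv2.imwrite('pics/t6.png',d['img'])
E
```

```text
True [410.9 199.4  21.7] [-1.1  0.1  8.5]
True [410.9 199.4  21.6] [-2.9 -1.5 12.7] 20.1167
23.7833 exp tips [204.57667371 249.8546232 ] 0.5971403327944399
```

View pics/c6.png

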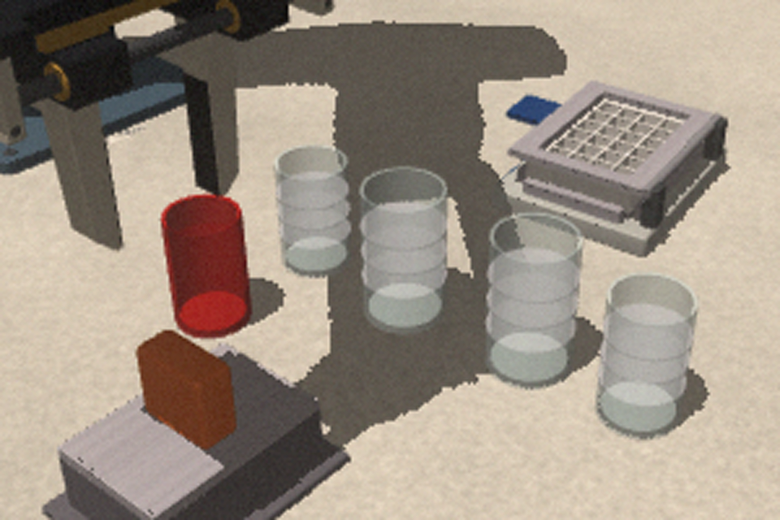

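```bash
python3 - <<'E'
from h import *
h=robot.move_linear([482.5,-215,60],speed=150,f_stop=8)
if not h: h=robot.move_linear([482.5,-215,29],speed=60,f_stop=8)
print(h,np.round(robot.current_tcp_pos(),1),np.round(robot.current_contact_force(),1))
robot.move_gripper(0.0)
print(robot.current_gripper_width()*93,robot.current_t())
f0=np.array(robot.current_contact_force())
robot.move_linear([482.5,-215,75],speed=60); robot.sleep(.1)
print('w',robot.current_gripper_width()*93,np.array(robot.current_contact_force()),robot.current_ft_torque(),robot.current_t())
robot.move_linear([482.5,-215,170],speed=120); robot.sleep(.1)
s=cam('scene');d=cam('top')
a=cv2.resize(s['img'][130:350,120:320],None,fx=2.7,fy=2.7,interpolation=cv2.INTER_CUBIC)[:,:400]
b=cv2.resize(d['img'][180:320,380:520],None,fx=2.7,fy=594/140,interpolation=cv2.INTER_CUBIC)
cv2.imwrite('pics/s7.png',s['img']);cv2.imwrite('pics/c7.png',np.clip(np.hstack([a,b])*1.7,0,255).astype('uint8'))
for z in(130,140,150,160):print(z,proj(s,[482.5,-215,z]))
E
```

```text
False [ 482.4 -215.    28.8] [0.5 0.4 0.4]
23.900312074913113 25.8083
w 23.727932025922502 [-0.33029427  0.06655073 -1.9329833 ] [ 0.00713535  0.04520007 -0.03877696] 26.825
130 [205.45438364 263.09564742]
140 [204.54914649 256.73401197]
150 [203.62672053 250.25158061]
160 [202.68661149 243.64487982]
```

View pics/c7.png

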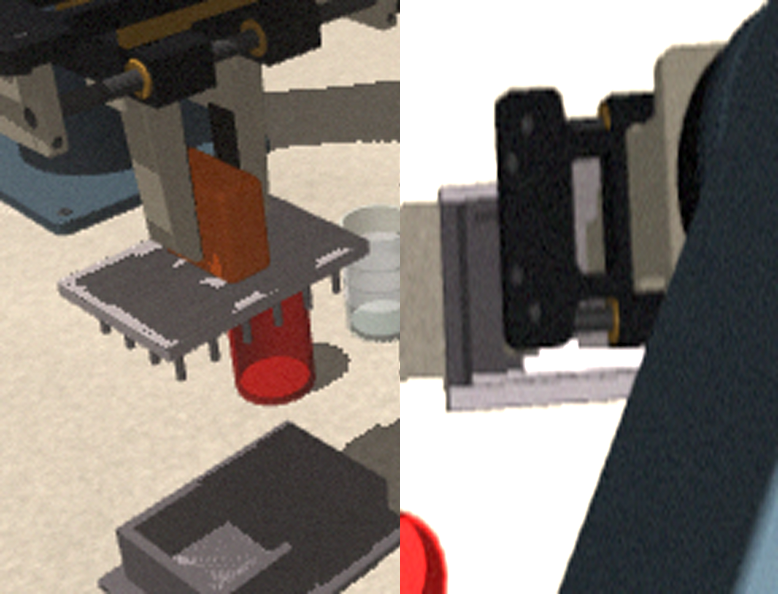

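```bash
cat >> h.py <<'E'
from scipy.optimize import least_squares
def pose(s,px,loc,g):
    # level pose (x,y,z_tip,yaw) from pixel corners
    def f(q):
        c,n=np.cos(q[3]),np.sin(q[3])
        return np.concatenate([proj(s,[q[0]+c*a-n*b,q[1]+n*a+c*b,q[2]+z])-p for p,(a,b,z) in zip(px,loc)])
    r=least_squares(f,g,x_scale=[1,1,1,.01]); return r.x,r.fun
E
python3 - <<'E'
from h import *
s=cam('scene')
px=np.array([(60,285),(178,345),(368,243)])/2.7+[120,130]
loc=[(-39,-57,28),(39,-57,28),(39,57,28)]
x,f=pose(s,px,loc,[482,-215,160,.03]);print(x.round(2),f.round(1))
print('pred',[proj(s,[482+a,-215.5+b,161+z]).round(1) for a,b,z in loc],px.round(1))
print(robot.current_contact_force(),robot.current_ft_torque(),robot.current_t())
E
```

```text
[ 4.7442e+02 -2.0811e+02  1.5019e+02  7.0000e-02] [ 0.9 -0.1 -0.6  1.2 -0.2 -1.3]
pred [array([139.3, 230.5]), array([178.2, 256.3]), array([256. , 217.4])] [[142.2 235.6]
 [185.9 257.8]
 [256.3 220. ]]
[-0.53082198  0.23018904 -1.92941544] [ 0.04590309  0.01955946 -0.05401703] 28.0167
```

```bash
cat >> h.py <<'E'
def pnp(s,px,loc):
    K=np.array([[s['f'],0,s['cx']],[0,s['f'],s['cy']],[0,0,1.]])
    ok,rv,tv=cv2.solvePnP(np.float64(loc),np.float64(px),K,None,flags=cv2.SOLVEPNP_SQPNP)
    rv,tv=cv2.solvePnPRefineLM(np.float64(loc),np.float64(px),K,None,rv,tv)
    e=cv2.projectPoints(np.float64(loc),rv,tv,K,None)[0][:,0]-px
    M=s['R']@cv2.Rodrigues(rv)[0]; return s['eye']+s['R']@tv[:,0],M,e
E
python3 - <<'E'
from h import *
s=cam('scene')
px=np.array([(60,285),(178,345),(368,243),(105,330),(130,345),(155,360),(181,380),(215,358),(248,340),(278,322),(308,303),(336,290)])/2.7+[120,130]
loc=[(-39,-57,28),(39,-57,28),(39,57,28)]+[(x,-45,0) for x in(-27,-9,9,27)]+[(27,y,0) for y in(-27,-9,9,27,45)]
p,M,e=pnp(s,px,loc);print(p.round(1),'yaw',np.arctan2(M[1,0],M[0,0]),'z axis',M[:,2].round(3));print(e.round(1))
x,f=pose(s,px,loc,[482,-215,160,.03]);print('level',x.round(2),np.abs(f).max(),f.std())
print((s['img'][190:262,130:262].mean()))
E
```

```text
[ 478.9 -212.9  155.4] yaw 0.06999656483008614 z axis [0.018 0.017 1.   ]
[[-1.2 -1.9]
 [-1.7  0.7]
 [-0.3 -1.2]
 [ 0.5  0.3]
 [ 0.6  0.2]
 [ 1.1  0.4]
 [ 1.5 -1.1]
 [ 0.9  0.1]
 [ 0.1  0.1]
 [-0.   0.5]
 [-0.6  1.4]
 [-0.9  0.4]]
level [ 4.7794e+02 -2.1175e+02  1.5437e+02  5.0000e-02] 2.7586561333588406 0.9877272217805869
72.74126683501683
```

```bash
python3 - <<'E'
from h import *
o=[np.pi,0,YN]
robot.move_linear(nest(0,170),ori=o,speed=90)
robot.move_linear(nest(0,90),speed=60); robot.sleep(.3)
print(robot.current_t(),np.round(robot.current_tcp_pos(),1),robot.current_eef_rot(),robot.current_contact_force())
s=cam('scene');d=cam('top');cv2.imwrite('pics/s8.png',s['img']);cv2.imwrite('pics/t8.png',d['img'])
a=cv2.resize(s['img'][150:255,320:420],None,fx=5,fy=5.7,interpolation=cv2.INTER_CUBIC)
b=cv2.resize(d['img'][200:320,140:260],None,fx=2.5,fy=2.5,interpolation=cv2.INTER_CUBIC)
a=a[:598];b=np.pad(b,((0,a.shape[0]-300),(0,0),(0,0)))
cv2.imwrite('pics/c8.png',np.clip(np.hstack([a,b])*2.2,0,255).astype('uint8'))
Y=np.array([-X[1],X[0]])
for x,y,z in [(39,-57,28),(-39,-57,28),(39,57,28),(27,-45,0),(-27,-45,0),(27,45,0)]:
    P=[*(W+X*x+Y*y),81+z];u=proj(s,P);t=proj(d,P);print((x,y,z),'exp crop',((u-[320,150])*[5,5.7]).round(0),'top',((t-[140,200])*2.5+[500,0]).round(0))
E
```

```text
34.7083 [464.4 208.1  90.2] [ 3.14156171e+00 -3.71951408e-04  1.62032825e-01] [-0.43335963  0.35954951 -2.63428049]
(39, -57, 28) exp crop [328. 221.] top [697.  71.]
(-39, -57, 28) exp crop [137. 161.] top [715. 189.]
(39, 57, 28) exp crop [448.  97.] top [525. 101.]
(27, -45, 0) exp crop [304. 275.] top [692.  96.]
(-27, -45, 0) exp crop [175. 233.] top [704. 175.]
(27, 45, 0) exp crop [399. 175.] top [561. 119.]
```

View pics/c8.png

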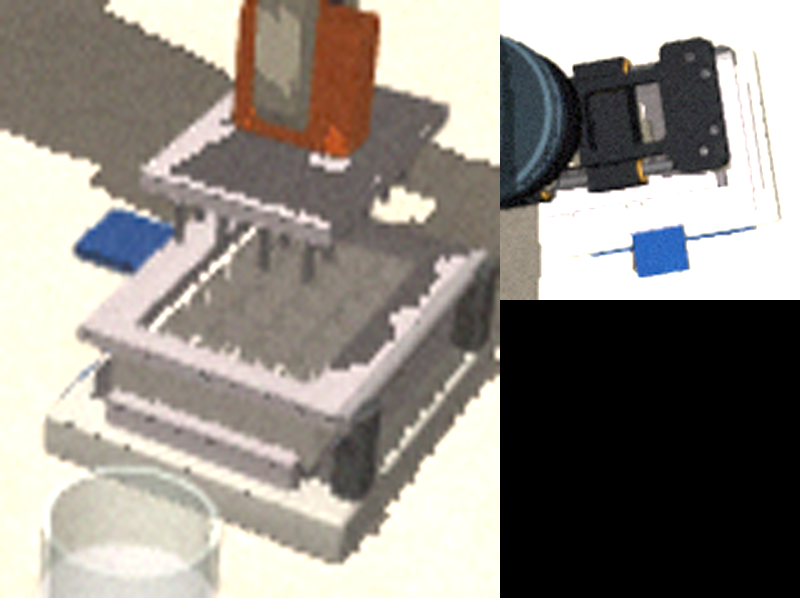

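```bash
python3 - <<'E'
from h import *
s=cam('scene');Y=np.array([-X[1],X[0]])
sc=np.array([5,5.7])
for P,ob in [((-56,-70,50),(80,330)),((-65,-80,18),(45,420)),((65,-80,0),(343,560)),((-65,-80,0),(45,450)),((-88,-18,50),(75,248)),((-88,18,50),(112,210)),((-38,-57,50),(140,322)),((38,-57,50),(325,380))]:
    u=(proj(s,[*(W+X*P[0]+Y*P[1]),P[2]])-[320,150])*sc; print(P,u.round(0),ob,((ob-u)/sc).round(1))
px=np.array([(332,226),(145,168),(448,103),(308,283),(180,240)])/sc+[320,150]
loc=[(39,-57,28),(-39,-57,28),(39,57,28),(27,-45,0),(-27,-45,0)]
x,f=pose(s,px,loc,[464,208,81,.16]);print(x.round(2),f.round(1))
# fix z at 81: fit x,y,yaw
r=least_squares(lambda q:np.concatenate([proj(s,[q[0]+np.cos(q[2])*a-np.sin(q[2])*b,q[1]+np.sin(q[2])*a+np.cos(q[2])*b,81+z])-p for p,(a,b,z) in zip(px,loc)]),[464,208,.16],x_scale=[1,1,.01]);print('z81',r.x.round(2),r.fun.round(1), (r.x[:2]-W)@X,(r.x[:2]-W)@Y)
E
```

```text
(-56, -70, 50) [ 74. 321.] (80, 330) [1.2 1.6]
(-65, -80, 18) [ 38. 407.] (45, 420) [1.3 2.3]
(65, -80, 0) [336. 566.] (343, 560) [ 1.3 -1.1]
(-65, -80, 0) [ 37. 451.] (45, 450) [ 1.6 -0.2]
(-88, -18, 50) [ 69. 239.] (75, 248) [1.1 1.7]
(-88, 18, 50) [112. 201.] (112, 210) [0.  1.5]
(-38, -57, 50) [131. 320.] (140, 322) [1.8 0.4]
(38, -57, 50) [309. 382.] (325, 380) [ 3.1 -0.3]
[4.6069e+02 2.1665e+02 7.4290e+01 1.7000e-01] [ 0.1  0.2 -0.4  0.2  0.   0.2  0.1 -0.5  0.2 -0.1]
z81 [4.6778e+02 2.0512e+02 1.8000e-01] [ 0.4  0.2 -0.9  0.1  0.4 -0.2  0.3 -0.3 -0.2 -0. ] 2.953423219360351 -3.506697614328658
```

```bash
python3 - <<'E'
from h import *
h=robot.move_linear(nest(0,63),speed=25,f_stop=5); robot.sleep(.5)
print(h,robot.current_t(),np.round(robot.current_tcp_pos(),1),robot.current_contact_force(),robot.current_gripper_width()*93)
s=cam('scene')
a=cv2.resize(s['img'][150:255,320:420],None,fx=5.7,fy=5.7,interpolation=cv2.INTER_CUBIC)
cv2.imwrite('pics/c9.png',np.clip(a*2.4,0,255).astype('uint8'))
Y=np.array([-X[1],X[0]])
for x,y,z in [(39,-57,28),(-39,-57,28),(39,57,28),(27,-45,0),(-27,-45,0)]:
    u=proj(s,[*(W+X*x+Y*y),54.2+z]);print((x,y,z),((u+[1.3,1]-[320,150])*5.7).round(0))
E
```

```text
False 36.5917 [464.3 208.1  63. ] [ 0.6645059  -0.55532365 -2.66085175] 23.84166210981457
(39, -57, 28) [373. 301.]
(-39, -57, 28) [159. 240.]
(39, 57, 28) [508. 173.]
(27, -45, 0) [346. 352.]
(-27, -45, 0) [202. 309.]
```

View pics/c9.png

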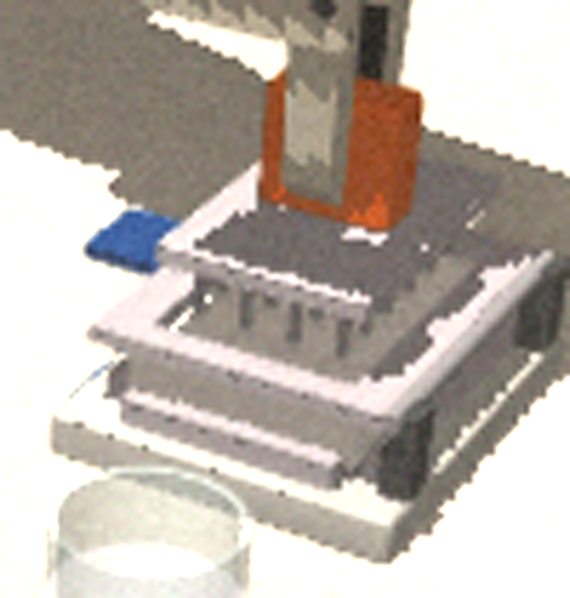

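```bash
python3 -c "
from bench import robot
print(robot.current_joint_vel()); robot.hand_in()"
```

```text
[ 1.67881245e-04  9.77708554e-04  6.04655005e-05 -1.98055472e-04
 -1.16306329e-04 -8.09702790e-04]
the job is handed in; nothing more can be done
```

I shut the frame, took the stamp out by its handle and carried it above the beakers. I handed in at about 37 s, holding it still over the plate. I have no verdict back.

**Final checks**
- **Frame:** the corner lay within about 1.5 px of the shut (0 rad) position in the scene picture. An earlier reading of about 0.2 rad showed the first pushes had not fully shut it, so I pressed it down again.
- **Stamp position:** its visible corners and pins lay within about 1 px (2 mm) of the predicted position, centred over the wells. This allows for an offset of about 1 px in the scene camera, which I measured on the nest and frame.
- **Height:** pin tips are about 11 mm above the plate top, calculated from the lift and consistent with the picture.
- **Grip:** the width stayed at 23.8 mm and joint speeds were near zero. Force stayed at about -2.7 N (the stamp's weight), so no sign of contact while lowering.
- **Beakers:** they stood upright in the last wide view, taken before the lift. The carry was about 60 mm above the tallest, and I did not check them again afterwards.

**What disagreed**
- **Tool point:** the fingers end about 27 mm short of the reported TCP, seen in the pictures and when pressing the frame. I lowered the grasp to match.
- **Off-centre grip:** the fingers hold the handle by its -x half, about 10 mm off centre. The stamp stayed level.
- **Stamp pose:** single-camera fits scattered by up to about 9 mm along the viewing direction and 0.02–0.04 rad in turn. For position I relied on the grasp geometry and the comparison with the nest in the same picture.

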